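Gauge the feed chute of a stud press

ROBOT

A 6-joint arm with a two-finger parallel gripper is mounted at the origin on the work surface. World frame = base frame: x ahead of the robot, y to its left, z up, the work surface at z = 0. Lengths are in m, angles in rad, forces in N, time in s.
With the tool pointing down it reaches from about 0.35 to 0.775 m from the base axis. Payload 5.5 kg.
Tool frame: the origin (TCP) lies on the centre line of the jaws, within the pads' length; the fingertips stand 11 mm ahead of it and the grasp point (between the pads) lies 8 mm behind it; z points along the fingers, y is the line along which they close (so a half turn about z gives the same grasp; the last joint's range is limited). The gripper opens to 85 mm and grips with 20 to 120 N. Pads are 22 mm wide; open, the fingers measure 114 mm over their backs; the gripper's body (76 mm by 85 mm) begins 54 mm behind the grasp point. The pads swing forward as they close: fully open they stand 13 mm farther back than shut.
Start: joints at [1.005, 0.313, 0.046, 1.304, 0, 1.431], TCP at [0.238, 0.524, 0.242] pointing down, gripper open.
Joint ranges: [-2.76, 2.76], [-0.86, 1.69], [-1.03, 1.26], [-2.2, 2.34], [-1.47, 1.5], [-3.14, 3.14]. Speed limits (rad/s): [2.57, 2.57, 3.14, 3.14, 3.14, 3.14].

INTERFACE

Orientations are given as a unit quaternion [w, x, y, z].
In Python, from workcell import env, viewer, order, models gives the robot as it stands.
- The arm moves only by the tool drive_tool, never from a script. Its argument "series" is a list that holds one entry, the list of rows, each a list of 6 numbers: the shift along the tool's x, y, z each as a share of 120 mm, from -1 to 1, then the turn, a rotation vector about the tool's x, y, z each as a share of 180 degrees, from -1 to 1. A call has 1 to 20 rows; each row shifts and turns the commanded pose from where the row before left it, along the tool's axes as they then stand; what a row does not reach is not made up. A row lasts 1/8 s, in which the tool goes at most 62.5 mm and 10.7 degrees, less where a joint would pass 70% of its speed; a pose out of reach is approached as far as the arm can. A call with a number of a shift or a turn outside -1 to 1 is refused whole. A call with a gripper value outside its range is refused whole. "jaw" is the opening, from -1 (shut) to 1 (fully open), set as the call begins (left out, the last holds). The fingers move at their own pace and stop on an object; "grip_force" is the grip in N (left out, the last holds). Time passes only in rows, so rows that do not move let the fingers close. It gives the time, the measured TCP pose, the force, the opening and the grip force at its end, in the units of the state.
- env.get_state(): the state, without advancing time (a new reading comes with each control period).
- viewer.read_camera(name): name is "side" or "top" or "wrist"; returns the picture (384x512x3 uint8, red, green, blue); there is no depth.
- viewer.camera_info(name): a dict with "intrinsics" (3x3 intrinsics, pixels), "R" (3x3) and "t" (3): a world point X has camera coordinates R X + t; the wrist camera has in their place "T_tool_cam" (4x4, takes a point from camera to tool coordinates, whose origin is the TCP and whose axes are the flange's). Camera axes: x right, y down, z forward; pixel columns grow to the right and rows downward; lengths in m; the calibration is good to about 2 mm. A picture is of the moment at which its call begins: read the wrist's pose just before it. camera_info takes no time and is no camera call.
- order.hand_in(): hands the job in; it is judged then, once.
Trained networks look in the newest picture that a camera, given by its name, has taken for a name from the list of things; names that differ only in an ending like _2 or _b are one class to them, and where a whole thing is asked for, a point or a joint stands for the part that bears it (a point fixed in the world has none). Each returns a list of dicts, best first, with "score" (0 to 1); they miss things now and then, are a little off and sometimes report something else, mostly with a low value. They report only what shows in the picture. A call takes as long as a camera call. They do not tell look-alikes from the thing itself.
- models.silhouettes(label, camera): "region" (384x512 bool, what is visible of it) and "location" ([column, row] in pixels, amid what is visible of it).
The state is a dict: "clock": time; "joint_pos": joint angles; "qvel": joint speeds; "tau": joint torques, N m; "tcp_pos": TCP position; "orientation": TCP orientation; "wrist_force": force on the tool from outside, world axes, zero at the start; "ft_torque": the same for the moment, N m; "finger_gap": finger opening in m; "grip_force": force on a finger pad.
Only numpy, scipy, OpenCV 4.12 (cv2) and the standard library are available. Lean on these libraries where they do the work, as an engineer would, in place of code of your own. Each camera call takes 0.05 s, during which the arm holds its last target. There are 200 camera calls.

TASK

Check the slot of the sloping feed chute on its stand: first slide the gate right across so that the mouth is clear, then take the one gauge whose blade just fits the width of the slot, slide its blade into the mouth right way up while holding it, and push it in until its crossbar is up against the mouth. Let go and leave it in the chute with the gate open; do not disturb the other two gauges or anything else on the bench.

Things in the scene. Friction and masses are not known exactly. Their poses are not given: they have to be found in the camera images.
- chute: aluminium chute on a grey stand, sloping 35 deg to the level; its mouth, at the high end, faces away from the robot. Origin: middle of the slot floor at the mouth plane (front ends of the walls), 140 mm above the table. +x out of the mouth, up the slope; y across; z square to the floor. A lead-in ramp falls 5 mm to x = 13 mm; the gate's guide bar reaches y = 111 mm at x = 3 to 11 mm, top at z = 0
- slot_end (a point): middle of the slot floor at its low, open end, 115 mm from the mouth. Slot: 38 mm wide between walls 8 mm thick and 24 mm high (54 mm wide outside); 11 mm high from the floor to steel lips that overhang both sides, 7 to 19 mm off the middle line, bent up as a lead-in over the first 16 mm; the lips' tops are 19 mm above the floor
- gate (a joint): position of the sliding gate in m: about 0 = closed across the mouth, 0.075 = fully open; it slides along the chute's +y and stays where it is left (about 1.5 N of friction)
- gate_tab (a point): point on the black square tab (14 x 14 mm) that stands on the steel gate plate (52 mm wide, 8 mm thick, 30 mm high); the tab runs square to the chute's floor (along its z) from 29 to 71 mm above the floor plane, this point is in its middle at 54 mm
- gauge_narrow: steel gauge, narrow: blade 28 wide, 8 thick, 90 mm long, half-round nose; crossbar (shoulder) 66 wide, 18 thick, 14 long; black handle 30 wide, 18 thick, 80 mm long; undersides flush; 0.22 kg, balances near the crossbar. Origin: underside, where blade meets crossbar. Blade along -x (nose at -90 mm), handle along +x (14 to 94 mm), y across, z up
- gauge_medium: steel gauge, medium: blade 36 wide, 8 thick, 90 mm long, half-round nose; crossbar (shoulder) 66 wide, 18 thick, 14 long; black handle 30 wide, 18 thick, 80 mm long; undersides flush; 0.22 kg, balances near the crossbar. Origin: underside, where blade meets crossbar. Blade along -x (nose at -90 mm), handle along +x (14 to 94 mm), y across, z up
- gauge_wide: steel gauge, wide: blade 44 wide, 8 thick, 90 mm long, half-round nose; crossbar (shoulder) 66 wide, 18 thick, 14 long; black handle 30 wide, 18 thick, 80 mm long; undersides flush; 0.22 kg, balances near the crossbar. Origin: underside, where blade meets crossbar. Blade along -x (nose at -90 mm), handle along +x (14 to 94 mm), y across, z up
- die: stubby dark steel press die, 30 mm across, 42 mm tall; bystander; origin under its middle
- switch_box: white plastic switch box 80 x 80 x 48 mm; bystander; origin under its middle
- stud_pan: round black pan of studs, 160 mm across, 28 mm high; bystander; origin under its middle
- carton: small upright paper carton 60 x 60 x 110 mm; bystander; origin under its middle
- pliers: pliers with yellow and black grips, 170 mm long, lying flat; bystander; origin under its middle
- screwdriver: screwdriver lying flat; bystander; origin under its middle
- wrench: wrench lying flat; bystander; origin under its middle
Mind the look-alikes: they are no part of the job. Of the things that look like the part that bears chute, take the one that is farthest to the robot's left at the start.

How it is judged:
On the way, in this order (a step that is already met when the one before it is completed fails the run):
1. the gate is slid open (more than 60 mm) with the blade still outside (value of joint gate above 0.06 m and distance between gauge_medium and chute above 0.12 m), for 0.2 s.
2. the fitting gauge, held in the fingers, has its blade in line with the slot and 25 to 85 mm deep in it (value of joint gate above 0.06 m and x of gauge_medium in the frame of chute between 0.005 and 0.065 m and y of gauge_medium in the frame of chute between -0.006 and 0.006 m and z of gauge_medium in the frame of chute between -0.006 and 0.008 m and angle between the x axis of gauge_medium and the x axis of chute, either way round below 0.09 rad and angle between the z axis of gauge_medium and the z axis of chute, either way round below 0.09 rad and contact force between the fingers and gauge_medium above 2 N), for 0.1 s.
At the end, for the whole second after the job is handed in: The gate is open by more than 60 mm; the 36 mm gauge lies right way up in the slot, in line with it within 5 degrees, its shoulder within 4 mm of the mouth plane and within 4 mm of the middle line, at rest and released; nothing else has been moved (value of joint gate above 0.06 m and x of gauge_medium in the frame of chute between -0.004 and 0.004 m and y of gauge_medium in the frame of chute between -0.004 and 0.004 m and z of gauge_medium in the frame of chute between -0.004 and 0.006 m and angle between the x axis of gauge_medium and the x axis of chute, either way round below 0.09 rad and angle between the z axis of gauge_medium and the z axis of chute, either way round below 0.09 rad and linear speed of gauge_medium below 0.02 m/s); the robot touches nothing.
It fails at once if one of the other two gauges is moved more than 40 mm (distance of any of gauge_narrow, gauge_wide from where it was at the start of the episode above 0.04 m).
It fails at once if a bystander on the bench is moved more than 40 mm (distance of any of die, switch_box, stud_pan, carton, pliers, screwdriver, wrench from where it was at the start of the episode above 0.04 m).
It also fails if it takes over 64 s, if anything falls off the work surface, if the arm or the gripper's body presses on something with over 40 N, if the wrist force passes 120 N, or if a joint passes its speed limit or range.

## Working session

There is one attempt and no reset: what is moved stays moved. The work goes in short steps, Python scripts to look and compute and a tool call to move; the robot and the scene stay as the last step left them, time stands still between calls to the robot, and variables do not carry over. Pictures are saved under pics/ and viewed, at most 10 in all, crops included, and the job is handed in when it is done.

Besides the shell and the picture viewer there is one more tool, called after ">>>" as name(argument=value, ...) on one line, values as JSON. drive_tool: Moves the arm, as the interface text tells. Its arguments: {"type":"object","properties":{"series":{"type":"array"},"jaw":{"type":"number"},"grip_force":{"type":"number"}},"required":["series"]}

```bash
ls; mkdir -p pics
cat > h.py <<'E'
import numpy as np,cv2
from workcell import env,viewer,order,models
from scipy.spatial.transform import Rotation as Ro
def cam(n):
    c=viewer.camera_info(n);K=np.array(c["intrinsics"])
    if n=="wrist":
        s=env.get_state();T=np.eye(4);T[:3,:3]=Ro.from_quat(np.roll(s["orientation"],-1)).as_matrix();T[:3,3]=s["tcp_pos"]
        M=np.linalg.inv(T@np.array(c["T_tool_cam"]));return K,M[:3,:3],M[:3,3]
    return K,np.array(c["R"]),np.array(c["t"])
def shot(n,f):
    im=viewer.read_camera(n);cv2.imwrite("pics/"+f,im[:,:,::-1]);return im
def proj(C,X):
    K,R,t=C;x=(np.atleast_2d(X)@R.T+t)@K.T;return x[:,:2]/x[:,2:]
def back(C,uv,z):
    K,R,t=C;uv=np.atleast_2d(uv);d=np.c_[uv,np.ones(len(uv))]@np.linalg.inv(K).T@R;o=-R.T@t
    return o+d*((z-o[2])/d[:,2])[:,None]
E
python3 - <<'E'
from h import *
a=shot("top","top0.png");b=shot("side","side0.png")
cv2.imwrite("pics/both.png",cv2.resize(np.vstack([a,b])[:,:,::-1],(512,768))[:, :])
names="chute gate gauge_narrow gauge_medium gauge_wide die switch_box stud_pan carton pliers screwdriver wrench".split()
for c in("top","side"):
    C=cam(c);print(c,C[0][0,0],-C[1].T@C[2])
    for n in names:
        print(n,[(round(d["score"],2),np.round(d["location"]).tolist(),int(d["region"].sum()),np.round(back(C,d["location"],.01)[0,:2],3).tolist()) for d in models.silhouettes(n,c)])
print(env.get_state()["clock"])
E
```

```text
pics
top 430.3674364851256 [ 0.37588586 -0.0391808   1.2487645 ]
chute [(0.93, [358.0, 313.0], 1302, [0.158, -0.344]), (0.78, [290.0, 166.0], 1201, [0.572, -0.15])]
gate [(0.71, [292.0, 160.0], 208, [0.591, -0.156]), (0.67, [370.0, 307.0], 300, [0.175, -0.379])]
gauge_narrow [(0.69, [119.0, 208.0], 750, [0.442, 0.343]), (0.58, [292.0, 158.0], 161, [0.594, -0.155])]
gauge_medium [(0.85, [166.0, 205.0], 817, [0.451, 0.207]), (0.16, [164.0, 264.0], 308, [0.285, 0.206])]
gauge_wide [(0.74, [212.0, 211.0], 891, [0.438, 0.074])]
die [(0.6, [303.0, 108.0], 815, [0.747, -0.187])]
switch_box [(0.79, [307.0, 109.0], 837, [0.742, -0.198])]
stud_pan [(0.58, [131.0, 110.0], 2192, [0.732, 0.32])]
carton [(0.87, [380.0, 143.0], 805, [0.645, -0.412])]
pliers [(0.65, [219.0, 105.0], 515, [0.75, 0.06])]
screwdriver [(0.79, [162.0, 260.0], 358, [0.296, 0.212])]
wrench [(0.9, [363.0, 233.0], 455, [0.381, -0.361]), (0.59, [293.0, 158.0], 185, [0.595, -0.159])]
side 380.8353425785464 [ 0.3553143 -0.9282674  0.8839432]
chute [(0.96, [149.0, 275.0], 1319, [0.143, -0.22]), (0.75, [282.0, 214.0], 1070, [0.561, -0.012])]
gate [(0.86, [154.0, 266.0], 411, [0.155, -0.188]), (0.68, [292.0, 201.0], 154, [0.61, 0.046])]
gauge_narrow [(0.74, [238.0, 154.0], 333, [0.448, 0.356])]
gauge_medium [(0.88, [244.0, 175.0], 392, [0.458, 0.213])]
gauge_wide [(0.86, [246.0, 199.0], 500, [0.448, 0.075])]
die []
switch_box [(0.82, [350.0, 247.0], 828, [0.743, -0.183])]
stud_pan [(0.93, [309.0, 155.0], 714, [0.73, 0.315])]
carton [(0.69, [337.0, 301.0], 1370, [0.65, -0.366]), (0.17, [244.0, 178.0], 381, [0.454, 0.194])]
pliers [(0.62, [331.0, 197.0], 388, [0.748, 0.052])]
screwdriver [(0.58, [199.0, 179.0], 106, [0.288, 0.212])]
wrench [(0.75, [232.0, 315.0], 378, [0.367, -0.376])]
1.3
```

View pics/top0.png

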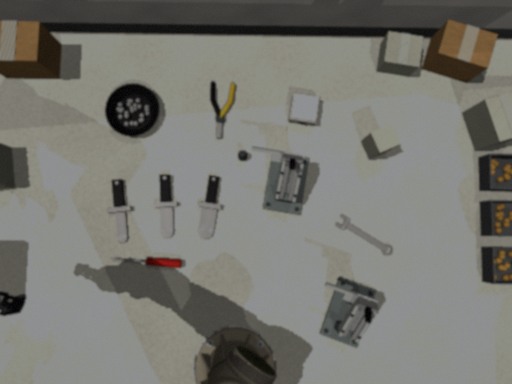

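View pics/side0.png

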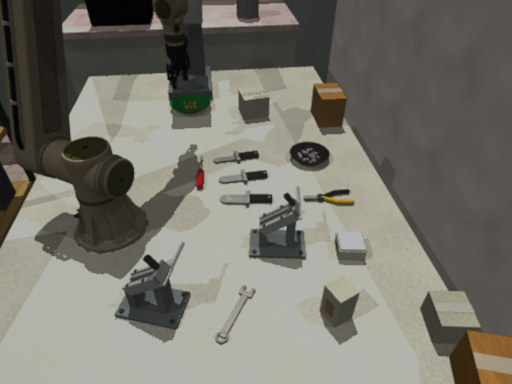

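Two candidates for the chute: top image (290,166), y≈-0.15, and (358,313), y≈-0.34. The first is farther to the robot's left (+y is left in the top image), so it is the one meant. The gauges are at columns 120/167/210 (narrow, medium, wide). I'll confirm this in an enlarged crop.

Run:
```python
from h import *
a=cv2.imread("pics/top0.png");b=cv2.imread("pics/side0.png")
A=cv2.resize(a[140:220,240:320],(400,400),interpolation=cv2.INTER_CUBIC)
B=cv2.resize(b[180:260,240:320],(400,400),interpolation=cv2.INTER_CUBIC)
D=cv2.resize(a[165:245,100:230],(325,200),interpolation=cv2.INTER_CUBIC)
o=np.zeros((600,800,3),np.uint8);o[:400,:400]=A;o[:400,400:]=B;o[400:,:325]=D
cv2.imwrite("pics/crop1.png",o)
c=viewer.camera_info("wrist");print(np.round(c["T_tool_cam"],3),np.round(c["intrinsics"],1))
viewer.read_camera("top");C=cam("top")
for n in("gauge_narrow","gauge_medium","gauge_wide"):
    d=models.silhouettes(n,"top")[0];r=d["region"];ys,xs=np.nonzero(r)
    P=back(C,np.c_[xs,ys],.01)[:,:2];m=P.mean(0);w,V=np.linalg.eigh(np.cov((P-m).T));v=V[:,1]*np.sign(V[0,1]);q=(P-m)@v;p=(P-m)@[-v[1],v[0]]
    print(n,m,np.degrees(np.arctan2(v[1],v[0])),q.min(),q.max(),[round(float(np.ptp(p[abs(q-s)<.004])),4) for s in(-.06,-.04,-.02,.05)],m+v*((q.min()+q.max())/2-.002))
s=env.get_state();print(s["clock"],s["tcp_pos"],s["orientation"],s["finger_gap"])
```

```text
[[-0.    -0.953 -0.304  0.079]
 [ 1.    -0.    -0.    -0.001]
 [ 0.    -0.304  0.953 -0.132]
 [ 0.     0.     0.     1.   ]] [[310.8   0.  254.7]
 [  0.  310.8 193.8]
 [  0.    0.    1. ]]
gauge_narrow [0.44152393 0.33996738] 8.527567275089854 -0.09854385899869228 0.0860976065668847 [0.0237, 0.0237, 0.0266, 0.0351] [0.43339171 0.33874801]
gauge_medium [0.45345866 0.20505757] 4.704792238684672 -0.0931627083625192 0.09241455073652655 [0.0348, 0.0378, 0.0375, 0.0347] [0.45109258 0.20486284]
gauge_wide [0.44557603 0.08154499] -6.913385151688542 -0.08641653196135719 0.0971463652266819 [0.0415, 0.0407, 0.044, 0.0299] [0.44891648 0.08113996]
1.5 [0.23754169 0.52369173 0.24234623] [1.80282860e-05 2.11311027e-01 9.77418869e-01 6.23283028e-05] 0.08566134182119425
```

View pics/crop1.png

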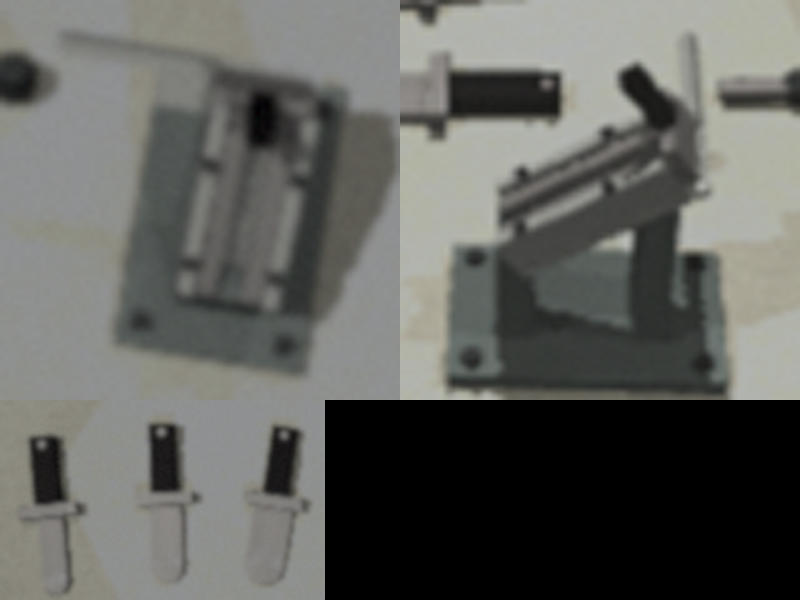

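The crop shows the left chute: guide bar running left to crop (62,38), black tab at (262,120), gate plate closed. The measured blade widths are about 25, 36 and 43 mm from left to right, so the middle gauge is the medium one. Next I'll plan a hover for a close look at the chute.

```bash
cat >> h.py <<'E'
def chuteR(yaw):
    return Ro.from_euler('z',yaw).as_matrix()@Ro.from_euler('y',-np.radians(35)).as_matrix()
F=np.diag([-1.,1,-1])   # tool axes in object frame
def pose():
    s=env.get_state();return np.array(s["tcp_pos"]),Ro.from_quat(np.roll(s["orientation"],-1)).as_matrix()
def rows(p,Rt,n,cur=None):
    p0,R0=cur or pose();w=Ro.from_matrix(R0.T@Rt).as_rotvec()/n
    S=sum(Ro.from_rotvec(w*k).as_matrix() for k in range(n))
    d=np.linalg.solve(S,R0.T@(p-p0))
    print(n,"x",np.round(np.r_[d/.12,w/np.pi],4).tolist(),"mm/row",round(np.linalg.norm(d)*1e3,1),"deg",round(np.degrees(np.linalg.norm(w)),1))
    return p,Rt
E
python3 - <<'E'
from h import *
C=cam("top")
bar=back(C,[252.4,147.6],.144)[0];o=back(C,[292.5,156],.15)[0];print(bar,o)
yaw=np.radians(-9.5);R=chuteR(yaw);o[2]=.14
print(o+R@[.007,.111,0])
rows(o+R@[-.02,.02,.17],R@F,20)
E
```

```text
[ 0.59762873 -0.03986522  0.144     ] [ 0.57611024 -0.14380682  0.15      ]
[ 0.60008595 -0.03527551  0.14401504]
20 x [-0.1692, -0.222, 0.0361, -0.0013, -0.0097, -0.004] mm/row 33.8 deg 1.9
```

>>> drive_tool(series=[[[-0.169,-0.222,0.036,-0.0013,-0.0097,-0.004],[-0.169,-0.222,0.036,-0.0013,-0.0097,-0.004],[-0.169,-0.222,0.036,-0.0013,-0.0097,-0.004],[-0.169,-0.222,0.036,-0.0013,-0.0097,-0.004],[-0.169,-0.222,0.036,-0.0013,-0.0097,-0.004],[-0.169,-0.222,0.036,-0.0013,-0.0097,-0.004],[-0.169,-0.222,0.036,-0.0013,-0.0097,-0.004],[-0.169,-0.222,0.036,-0.0013,-0.0097,-0.004],[-0.169,-0.222,0.036,-0.0013,-0.0097,-0.004],[-0.169,-0.222,0.036,-0.0013,-0.0097,-0.004],[-0.169,-0.222,0.036,-0.0013,-0.0097,-0.004],[-0.169,-0.222,0.036,-0.0013,-0.0097,-0.004],[-0.169,-0.222,0.036,-0.0013,-0.0097,-0.004],[-0.169,-0.222,0.036,-0.0013,-0.0097,-0.004],[-0.169,-0.222,0.036,-0.0013,-0.0097,-0.004],[-0.169,-0.222,0.036,-0.0013,-0.0097,-0.004],[-0.169,-0.222,0.036,-0.0013,-0.0097,-0.004],[-0.169,-0.222,0.036,-0.0013,-0.0097,-0.004],[-0.169,-0.222,0.036,-0.0013,-0.0097,-0.004],[-0.169,-0.222,0.036,-0.0013,-0.0097,-0.004]]], jaw=1)

```text
clock: 4.0
tcp_pos: [0.4665, -0.1063, 0.2683]
orientation: [0.302, 0.079, 0.95, -0.024]
wrist_force: [0.1, 0.7, 0.1]
finger_gap: 0.0858
grip_force: 0.0
```

>>> drive_tool(series=[[[0,0,0,0,0,0],[0,0,0,0,0,0]]])

```text
clock: 4.25
tcp_pos: [0.4658, -0.1049, 0.2673]
orientation: [0.3, 0.08, 0.95, -0.024]
wrist_force: [-0.5, 0.4, 0.1]
finger_gap: 0.0854
grip_force: 0.0
```

```bash
cat >> h.py <<'E'
def model(o,yaw,C,im,g=0.0,sc=1,off=(0,0)):
    R=chuteR(yaw)
    L=[]
    for s in(1,-1):
        L+=[((0,s*.019,0),(-.115,s*.019,0)),((0,s*.027,.024),(-.115,s*.027,.024)),((0,s*.027,0),(0,s*.027,.024)),((-.016,s*.007,.019),(-.115,s*.007,.019)),((-.115,s*.027,.0),(-.115,s*.027,.024))]
    L+=[((0,-.019,0),(0,.019,0)),((3e-3,.111,0),(11e-3,.111,0)),((3e-3,.111,0),(3e-3,.03,0)),((11e-3,.111,0),(11e-3,.03,0))]
    T=[((3e-3,g+s*.026,a),(3e-3,g+s*.026,b)) for s,a,b in((1,0,.03),(-1,0,.03))]+[((3e-3,g-.026,.03),(3e-3,g+.026,.03))]
    for i,(a,b) in enumerate(L+T):
        q=proj(C,[o+R@np.array(a),o+R@np.array(b)]);q=np.round(((q+.5-np.array(off))*sc-.5)*16).astype(int)
        cv2.line(im,tuple(map(int,q[0])),tuple(map(int,q[1])),(0,255,0) if i<len(L) else (0,0,255),1,cv2.LINE_AA,4)
E
python3 - <<'E'
from h import *
p,R=pose();C=cam("wrist");im=shot("wrist","w0.png");print(p,R.round(3).tolist())
c=cv2.resize(im[:,:,::-1],(800,600),interpolation=cv2.INTER_CUBIC)
o=np.array([.576,-.144,.14]);model(o,np.radians(-9.5),C,c,0,800/512)
cv2.imwrite("pics/w0m.png",c)
E
```

```text
[ 0.46579143 -0.10486092  0.26729233] [[-0.807, 0.165, 0.567], [0.137, 0.986, -0.093], [-0.574, 0.003, -0.819]]
```

View pics/w0m.png

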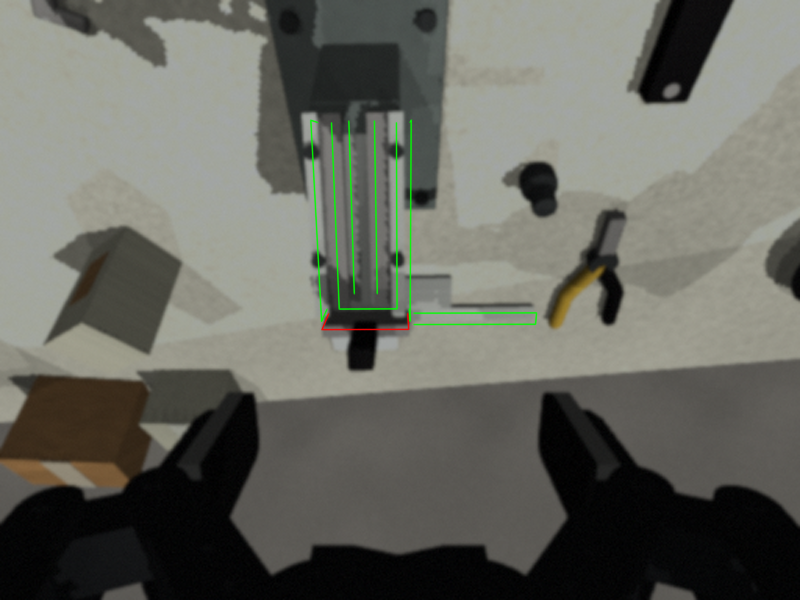

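The overlay is close: the real wall corners are at (302,113) and (403,112), and the bar end is at (532,304), with the model about 8 px off. I'll enlarge the picture to click exact points.

Run:
```python
import cv2
a=cv2.imread("pics/w0.png")[62:242,185:350]
cv2.imwrite("pics/w0c.png",cv2.resize(a,None,fx=3.33,fy=3.33,interpolation=cv2.INTER_CUBIC))
```

```text
(no output)
```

View pics/w0c.png

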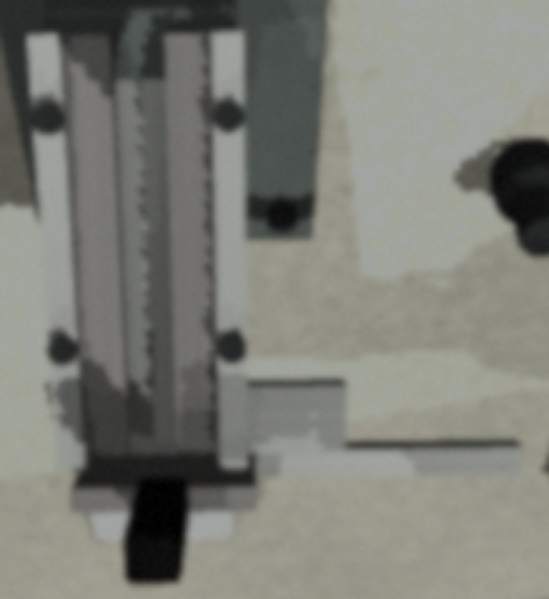

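Points read in the crop: low-end wall tops at (27,34), (62,34), (212,33) and (244,33). Lip edges are at (112,34) and (165,33), wall ends at (218,467), bar end corners at (519,447) and (519,472), and gate plate top corners at (75,483) and (257,483).

```bash
cat > fit.py <<'E'
from h import *
from scipy.optimize import least_squares
C=None
uv=np.array([[27,34],[62,34],[212,33],[244,33],[112,34],[165,33],[218,467],[248,467],[519,447],[519,472],[75,483],[257,483]])/3.33+[185,62]
X=[[-.115,-.027,.024],[-.115,-.019,.024],[-.115,.019,.024],[-.115,.027,.024],[-.115,-.007,.019],[-.115,.007,.019],[0,.019,.024],[0,.027,.024],[.003,.111,0],[.011,.111,0],[.003,-.026,.03],[.003,.026,.03]]
C=cam("wrist")
def f(q,full=False):
    R=chuteR(q[2]);P=np.array([np.array(x)+([0,q[4],0] if i>9 else 0) for i,x in enumerate(X)])@R.T+[q[0],q[1],.14+q[3]]
    return np.r_[(proj(C,P)-uv).ravel(),q[3]/.001*.5]
r=least_squares(f,[.576,-.144,-.16,0,0],x_scale=[.01,.01,.01,.01,.01]);print(r.x,np.degrees(r.x[2]));print(f(r.x)[:-1].reshape(-1,2).round(1).tolist())
E
python3 fit.py
python3 - <<'E'
from h import *
# refine vs top/side images
C=cam("top");print(-C[1].T@C[2])
E
```

```text
[ 0.57215688 -0.14554038 -0.15577949 -0.00095823  0.00435743] -8.925507080290783
[[0.5, 0.0], [-0.4, -0.1], [0.1, -0.2], [0.1, -0.3], [-0.4, 0.2], [0.2, 0.3], [0.2, -0.2], [-0.4, -0.3], [0.3, 0.1], [-0.3, -0.0], [-0.6, 0.5], [0.6, 0.1]]
[ 0.37588586 -0.0391808   1.2487645 ]
```

```bash
cat >> h.py <<'E'
O=np.array([.5722,-.1455,.139]);CR=chuteR(np.radians(-8.93))
def cf(x,y,z): return O+CR@[x,y,z]
E
python3 - <<'E'
from h import *
c=rows(cf(.007,.0044,.10),CR@F,6)
c=rows(cf(.007,.0044,.05),CR@F,4,c)
E
```

```text
6 x [-0.0344, -0.0269, 0.0959, -0.0002, 0.0001, -0.0005] mm/row 12.6 deg 0.1
4 x [-0.0, 0.0, 0.1042, 0.0, 0.0, 0.0] mm/row 12.5 deg 0.0
```

>>> drive_tool(series=[[[-0.034,-0.027,0.096,0,0,-0.0005],[-0.034,-0.027,0.096,0,0,-0.0005],[-0.034,-0.027,0.096,0,0,-0.0005],[-0.034,-0.027,0.096,0,0,-0.0005],[-0.034,-0.027,0.096,0,0,-0.0005],[-0.034,-0.027,0.096,0,0,-0.0005],[0,0,0.104,0,0,0],[0,0,0.104,0,0,0],[0,0,0.104,0,0,0],[0,0,0.104,0,0,0],[0,0,0,0,0,0]]])

```text
clock: 5.68
tcp_pos: [0.5505, -0.1385, 0.1832]
orientation: [0.3, 0.075, 0.951, -0.025]
wrist_force: [0.6, 0.2, -0.8]
finger_gap: 0.0853
grip_force: 0.0
```

>>> drive_tool(series=[[[0,0,0,0,0,0],[0,0,0,0,0,0],[0,0,0,0,0,0],[0,0,0,0,0,0],[0,0,0,0,0,0],[0,0,0,0,0,0]]], jaw=-1, grip_force=20)

```text
clock: 6.42
tcp_pos: [0.5507, -0.1388, 0.185]
orientation: [0.301, 0.075, 0.95, -0.025]
wrist_force: [-4.0, 0.3, 4.8]
finger_gap: 0.0137
grip_force: 23.9
```

Run:
```python
from h import *
p,R=pose();print(CR.T@(p-O),(F@CR.T@R).round(3).tolist())
im=shot("wrist","w1.png")
```

```text
[0.00814543 0.00325469 0.05043297] [[1.0, 0.0, -0.003], [-0.0, 1.0, -0.004], [0.003, 0.004, 1.0]]
```

View pics/w1.png

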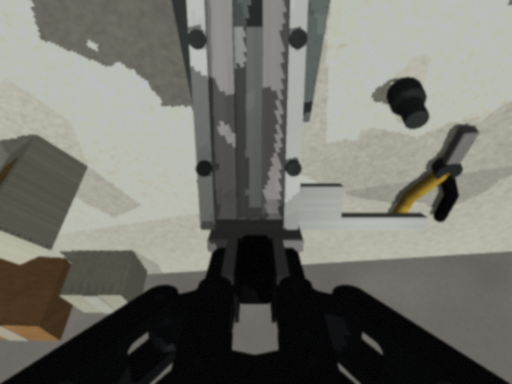

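The fingers hold the tab (at about column 255, row 270, gap 13.7 mm). Sliding the gate +y by about 70 mm.

>>> drive_tool(series=[[[0,0.08,0,0,0,0],[0,0.08,0,0,0,0],[0,0.08,0,0,0,0],[0,0.08,0,0,0,0],[0,0.08,0,0,0,0],[0,0.08,0,0,0,0],[0,0.08,0,0,0,0],[0,0.03,0,0,0,0],[0,0,0,0,0,0],[0,0,0,0,0,0]]])

```text
clock: 7.72
tcp_pos: [0.5616, -0.0682, 0.185]
orientation: [0.301, 0.074, 0.95, -0.025]
wrist_force: [-9.6, 2.5, 10.1]
finger_gap: 0.0138
grip_force: 25.0
```

>>> drive_tool(series=[[[0,0,0,0,0,0],[0,0,0,0,0,0],[0,0,0,0,0,0],[0,0,0,0,0,0],[0,0,-0.2,0,0,0],[0,0,-0.25,0,0,0],[0,0,-0.3,0,0,0],[0,0,-0.3,0,0,0],[0,0,0,0,0,0]]], jaw=1)

```text
clock: 8.85
tcp_pos: [0.491, -0.0575, 0.2907]
orientation: [0.303, 0.075, 0.95, -0.026]
wrist_force: [-0.2, -0.5, -0.4]
finger_gap: 0.0852
grip_force: 0.0
```

Run:
```python
from h import *
p,R=pose();print(p,CR.T@(p-O))
# hover near medium gauge: origin ~(.451,.205), yaw 4.7
y=np.radians(4.7);Rg=Ro.from_euler('z',y).as_matrix()
rows(np.array([.451,.205,0])+Rg@[.02,0,.22],Rg@F,14)
```

```text
[ 0.49095545 -0.05746253  0.29070178] [0.01007321 0.07435895 0.17814035]
14 x [0.0316, 0.158, 0.0318, -0.0018, 0.014, -0.0053] mm/row 19.7 deg 2.7
```

>>> drive_tool(series=[[[0.032,0.158,0.032,-0.0018,0.014,-0.0053],[0.032,0.158,0.032,-0.0018,0.014,-0.0053],[0.032,0.158,0.032,-0.0018,0.014,-0.0053],[0.032,0.158,0.032,-0.0018,0.014,-0.0053],[0.032,0.158,0.032,-0.0018,0.014,-0.0053],[0.032,0.158,0.032,-0.0018,0.014,-0.0053],[0.032,0.158,0.032,-0.0018,0.014,-0.0053],[0.032,0.158,0.032,-0.0018,0.014,-0.0053],[0.032,0.158,0.032,-0.0018,0.014,-0.0053],[0.032,0.158,0.032,-0.0018,0.014,-0.0053],[0.032,0.158,0.032,-0.0018,0.014,-0.0053],[0.032,0.158,0.032,-0.0018,0.014,-0.0053],[0.032,0.158,0.032,-0.0018,0.014,-0.0053],[0.032,0.158,0.032,-0.0018,0.014,-0.0053],[0,0,0,0,0,0],[0,0,0,0,0,0]]])

```text
clock: 10.85
tcp_pos: [0.469, 0.2068, 0.2158]
orientation: [-0.003, -0.042, 0.999, 0.001]
wrist_force: [-0.1, -0.3, -0.1]
finger_gap: 0.0858
grip_force: 0.0
```

Run:
```python
from h import *
p,R=pose();C=cam("wrist");im=shot("wrist","w2.png");t=shot("top","t2.png");print(p)
dd=models.silhouettes("gauge_medium","wrist")
for d in dd:
    ys,xs=np.nonzero(d["region"]);P=back(C,np.c_[xs,ys],.012)[:,:2];m=P.mean(0);w,V=np.linalg.eigh(np.cov((P-m).T));v=V[:,1]*np.sign(V[0,1]);print(d["score"],d["location"],len(xs),m,np.degrees(np.arctan2(v[1],v[0])))
c=cv2.resize(im[:,:,::-1],(800,600),interpolation=cv2.INTER_CUBIC)
c[:200,:200]=cv2.resize(t[140:190,240:290,::-1],(200,200))
cv2.imwrite("pics/w2m.png",c)
```

```text
[0.46902127 0.20682303 0.21575816]
0.8 [257.1, 145.1] 5521 [0.44099651 0.2067683 ] 3.783032083371813
```

View pics/w2m.png

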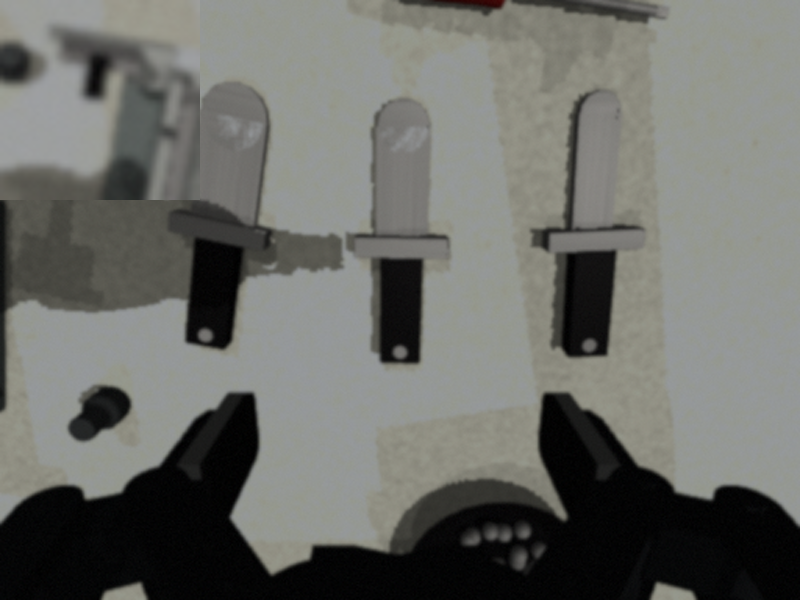

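The gate is open: in the inset the tab sits out on the bar, left of the chute. The medium gauge is in the middle, with its nose at (404,97), crossbar corners at (355,256)-(448,257) and handle end at (380,362)-(420,361).

```bash
cat > fitg.py <<'E'
from h import *
from scipy.optimize import least_squares
C=cam("wrist");s=1.5625
uv=np.array([[404,97],[374.5,150],[431,150],[380,362],[420,361],[381,262],[422,262],[355,247],[448,247]])/s
X=np.array([[-.09,0,.008],[0,-.018,.008],[0,.018,.008],[.094,-.015,.018],[.094,.015,.018],[.016,-.015,.018],[.016,.015,.018],[.007,-.033,.018],[.007,.033,.018]])
uo=np.array([0,1,1,0,0,1,1,1,1])
X[1:3,0]=-.056
def f(q):
    P=X@Ro.from_euler('z',q[2]).as_matrix().T+[q[0],q[1],0];e=proj(C,P)-uv;e[uo==1,1]=0;return e.ravel()
r=least_squares(f,[.45,.205,.08],x_scale=.01);print(r.x,np.degrees(r.x[2]),f(r.x).reshape(-1,2).round(1).tolist())
Rg=Ro.from_euler('z',r.x[2]).as_matrix()
G=lambda x,z:np.array([r.x[0],r.x[1],0])+Rg@[x,0,z]
c=rows(G(.045,.08),Rg@F,8);c=rows(G(.045,.015),Rg@F,6,c)
E
python3 fitg.py
```

```text
[0.44599868 0.20767166 0.07110601] 4.074074423590222 [[-0.2, -0.7], [1.0, 0.0], [-0.8, 0.0], [-0.1, 0.1], [0.1, 1.0], [-0.7, 0.0], [0.7, 0.0], [-0.8, 0.0], [1.0, 0.0]]
8 x [-0.0234, 0.0025, 0.1425, 0.0001, -0.0002, 0.0005] mm/row 17.3 deg 0.1
6 x [0.0, 0.0, 0.0903, 0.0, 0.0, 0.0] mm/row 10.8 deg 0.0
```

```bash
cat >> fitg.py <<'E'
print("--");c=rows(G(.042,.08),Rg@F,8);c=rows(G(.042,.012),Rg@F,6,c)
E
python3 fitg.py | tail -2
```

```text
8 x [-0.0203, 0.0025, 0.1425, 0.0001, -0.0002, 0.0005] mm/row 17.3 deg 0.1
6 x [0.0, 0.0, 0.0944, 0.0, 0.0, 0.0] mm/row 11.3 deg 0.0
```

>>> drive_tool(series=[[[-0.02,0.0025,0.1425,0,0,0.0005],[-0.02,0.0025,0.1425,0,0,0.0005],[-0.02,0.0025,0.1425,0,0,0.0005],[-0.02,0.0025,0.1425,0,0,0.0005],[-0.02,0.0025,0.1425,0,0,0.0005],[-0.02,0.0025,0.1425,0,0,0.0005],[-0.02,0.0025,0.1425,0,0,0.0005],[-0.02,0.0025,0.1425,0,0,0.0005],[0,0,0.094,0,0,0],[0,0,0.094,0,0,0],[0,0,0.094,0,0,0],[0,0,0.094,0,0,0],[0,0,0.094,0,0,0],[0,0,0.094,0,0,0],[0,0,0,0,0,0],[0,0,0,0,0,0]]])

```text
clock: 13.0
tcp_pos: [0.487, 0.2115, 0.0123]
orientation: [-0.003, -0.036, 0.999, 0.001]
wrist_force: [-0.5, 0.3, -0.4]
finger_gap: 0.0852
grip_force: 0.0
```

Run:
```python
from h import *
p,R=pose();print(p,R.round(3).tolist());print(np.array([.446,.2077,0])+Ro.from_euler('z',.0711).as_matrix()@[.042,0,.012])
im=shot("wrist","w3.png")
```

```text
[0.48695128 0.21149983 0.0123486 ] [[-0.997, -0.072, -0.006], [-0.072, 0.997, 0.002], [0.006, 0.002, -1.0]]
[0.48789389 0.21068368 0.012     ]
```

View pics/w3.png

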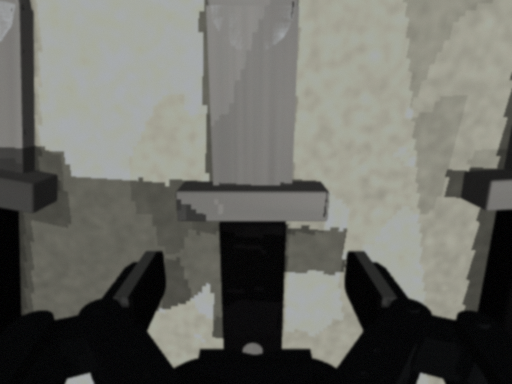

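The fingers straddle the medium gauge's handle (columns 222–285, crossbar at row 205). Closing and lifting.

>>> drive_tool(series=[[[0,0,0,0,0,0],[0,0,0,0,0,0],[0,0,0,0,0,0],[0,0,0,0,0,0],[0,0,0,0,0,0],[0,0,0,0,0,0],[0,0,0,0,0,0],[0,0,0,0,0,0]]], jaw=-1, grip_force=70)

```text
clock: 14.05
tcp_pos: [0.4872, 0.2115, 0.0127]
orientation: [-0.002, -0.036, 0.999, 0.001]
wrist_force: [-0.8, -0.6, 5.6]
finger_gap: 0.0285
grip_force: 70.2
```

>>> drive_tool(series=[[[0,0,-0.1,0,0,0],[0,0,-0.2,0,0,0],[0,0,-0.3,0,0,0],[0,0,-0.3,0,0,0],[0,0,-0.3,0,0,0],[0,0,-0.3,0,0,0],[0,0,-0.3,0,0,0],[0,0,0,0,0,0],[0,0,0,0,0,0]]])

```text
clock: 15.18
tcp_pos: [0.4874, 0.2109, 0.2272]
orientation: [-0.004, -0.036, 0.999, 0.001]
wrist_force: [-1.2, 0.2, -1.8]
finger_gap: 0.0282
grip_force: 69.5
```

Run:
```python
from h import *
p,R=pose();print(p,R.round(3).tolist())
im=shot("wrist","w4.png");cv2.imwrite("pics/w4c.png",cv2.resize(im[:,80:,::-1],None,fx=1.5,fy=1.5,interpolation=cv2.INTER_CUBIC))
```

```text
[0.4873775  0.21085268 0.22720748] [[-0.997, -0.072, -0.007], [-0.072, 0.997, 0.002], [0.007, 0.002, -1.0]]
```

View pics/w4c.png

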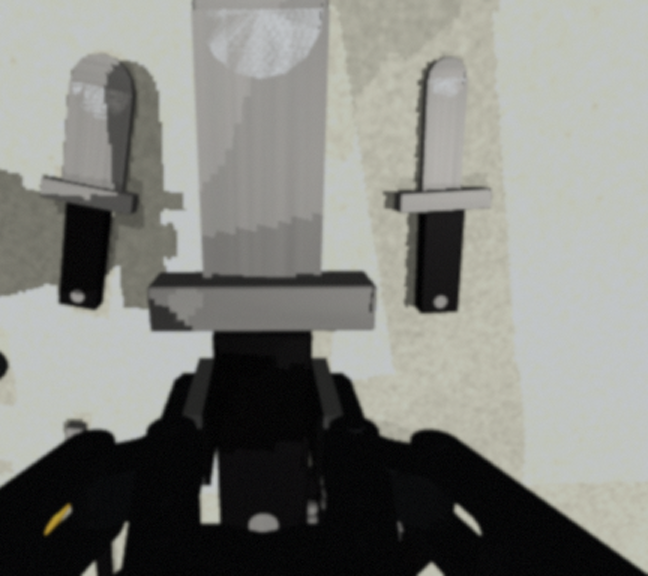

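The gauge is held level with the blade pointing up the picture. Crossbar top corners are (152,287), (375,287), (150,329) and (374,329); blade root corners are (203,276) and (322,274). I'll fit its pose in the hand.

```bash
cat > hand.py <<'E'
from h import *
from scipy.optimize import least_squares
ci=viewer.camera_info("wrist");K=np.array(ci["intrinsics"]);M=np.linalg.inv(np.array(ci["T_tool_cam"]));C=(K,M[:3,:3],M[:3,3])
cv=lambda a:np.array(a,float)/1.5+[80,0]
pu=cv([[152,287],[375,287],[150,329],[374,329],[203,276],[322,274]])
pX=np.array([[0,-.033,.018],[0,.033,.018],[.014,-.033,.018],[.014,.033,.018],[0,-.018,.008],[0,.018,.008]])
lu=cv([[193.5,15],[329,15],[197.5,130],[325.5,130],[200,200],[324,200],[214.5,335],[311,335]])
la=[(-.072,s*.018,.008) for s in(-1,1)]*3+[(.014,s*.015,.018) for s in(-1,1)]
lb=[(0,s*.018,.008) for s in(-1,1)]*3+[(.03,s*.015,.018) for s in(-1,1)]
def T(q):  # gauge in tool
    return F@Ro.from_rotvec([0,q[3],q[4]]).as_matrix(),np.array(q[:3])
def f(q):
    R,t=T(q);e=(proj(C,pX@R.T+t)-pu).ravel()
    a=proj(C,np.array(la)@R.T+t);b=proj(C,np.array(lb)@R.T+t);d=b-a;d/=np.linalg.norm(d,axis=1)[:,None]
    g=lu-a;return np.r_[e,d[:,0]*g[:,1]-d[:,1]*g[:,0],(q[2]-.012)/.002,np.array(q[3:4])/.02]
if __name__=="__main__":
    r=least_squares(f,[.042,0,.012,0,0],x_scale=.01);print(r.x.round(4),f(r.x).round(1).tolist())
E
python3 hand.py
```

```text
[ 0.0402 -0.      0.0154  0.0069  0.0041] [-2.3, -0.8, 0.9, -1.4, 1.6, 1.0, -0.7, 0.4, 0.9, -0.0, -1.0, 1.0, -0.5, 0.6, 0.3, 0.1, 0.7, -0.5, -1.2, 1.1, 1.7, 0.3]
```

```bash
cat >> h.py <<'E'
HR=F@Ro.from_rotvec([0,.004,.004]).as_matrix();Ht=np.array([.0405,0,.014])
def tcpfor(x,y,z): # gauge origin in chute frame -> tcp pose
    Rt=CR@HR.T; return cf(x,y,z)-Rt@Ht,Rt
E
python3 - <<'E'
from h import *
p0,R0=pose()
w=tcpfor(.13,0.0,.10);q=tcpfor(.13,0,.001)
print(p0,w[0],q[0])
p1=p0+[.10,-.05,.09]
w1,=[(p1,R0)]
c=rows(*w1,6);n=14;print(tcpfor(.13,0,.10)[0]);
# path check
w_=Ro.from_matrix(R0.T@w[1]).as_rotvec()/n;S=sum(Ro.from_rotvec(w_*k).as_matrix() for k in range(n));d=np.linalg.solve(S,R0.T@(w[0]-p1))
P,R=p1.copy(),R0.copy()
for k in range(n+1):
    g=np.array([[-.09,-.018,0],[-.09,.018,0],[0,-.033,0],[0,.033,0],[.094,0,0]])@(R@HR).T+P+R@Ht
    if k>5:print(k,((g-O)@CR).round(3).tolist())
    P=P+R@d;R=R@Ro.from_rotvec(w_).as_matrix()
c=rows(*w,n,c);rows(*q,6,c)
E
```

```text
[0.48703894 0.21074569 0.22666454] [ 0.64541467 -0.15716826  0.33027823] [ 0.70151044 -0.16598272  0.24918218]
6 x [-0.1325, -0.079, -0.1263, 0.0, 0.0, 0.0] mm/row 23.9 deg 0.0
[ 0.64541467 -0.15716826  0.33027823]
6 [[-0.004, 0.143, 0.163], [-0.008, 0.178, 0.165], [0.082, 0.14, 0.131], [0.074, 0.205, 0.135], [0.165, 0.185, 0.101]]
7 [[0.002, 0.123, 0.154], [-0.002, 0.159, 0.156], [0.088, 0.118, 0.126], [0.081, 0.184, 0.13], [0.174, 0.162, 0.099]]
8 [[0.007, 0.103, 0.145], [0.004, 0.139, 0.147], [0.095, 0.097, 0.121], [0.089, 0.163, 0.124], [0.182, 0.139, 0.098]]
9 [[0.012, 0.083, 0.137], [0.01, 0.119, 0.138], [0.101, 0.076, 0.117], [0.096, 0.142, 0.119], [0.19, 0.116, 0.097]]
10 [[0.018, 0.063, 0.129], [0.016, 0.099, 0.13], [0.107, 0.054, 0.113], [0.103, 0.12, 0.114], [0.197, 0.093, 0.097]]
11 [[0.023, 0.043, 0.121], [0.022, 0.079, 0.122], [0.113, 0.033, 0.109], [0.11, 0.099, 0.11], [0.205, 0.07, 0.097]]
12 [[0.029, 0.023, 0.114], [0.028, 0.059, 0.114], [0.119, 0.011, 0.106], [0.117, 0.077, 0.106], [0.212, 0.047, 0.098]]
13 [[0.034, 0.003, 0.107], [0.034, 0.039, 0.107], [0.125, -0.011, 0.103], [0.124, 0.055, 0.103], [0.218, 0.023, 0.099]]
14 [[0.04, -0.018, 0.1], [0.04, 0.018, 0.1], [0.13, -0.033, 0.1], [0.13, 0.033, 0.1], [0.224, 0.0, 0.1]]
14 x [-0.0423, -0.1885, 0.0056, 0.0016, -0.0141, 0.0051] mm/row 23.2 deg 2.7
6 x [0.0005, -0.0, 0.1375, 0.0, 0.0, 0.0] mm/row 16.5 deg 0.0
```

Path clears the tab. Going to the waypoint.

>>> drive_tool(series=[[[-0.1325,-0.079,-0.126,0,0,0],[-0.1325,-0.079,-0.126,0,0,0],[-0.1325,-0.079,-0.126,0,0,0],[-0.1325,-0.079,-0.126,0,0,0],[-0.1325,-0.079,-0.126,0,0,0],[-0.1325,-0.079,-0.126,0,0,0],[-0.042,-0.1885,0.0056,0.0016,-0.0141,0.0051],[-0.042,-0.1885,0.0056,0.0016,-0.0141,0.0051],[-0.042,-0.1885,0.0056,0.0016,-0.0141,0.0051],[-0.042,-0.1885,0.0056,0.0016,-0.0141,0.0051],[-0.042,-0.1885,0.0056,0.0016,-0.0141,0.0051],[-0.042,-0.1885,0.0056,0.0016,-0.0141,0.0051],[-0.042,-0.1885,0.0056,0.0016,-0.0141,0.0051],[-0.042,-0.1885,0.0056,0.0016,-0.0141,0.0051],[-0.042,-0.1885,0.0056,0.0016,-0.0141,0.0051],[-0.042,-0.1885,0.0056,0.0016,-0.0141,0.0051],[-0.042,-0.1885,0.0056,0.0016,-0.0141,0.0051],[-0.042,-0.1885,0.0056,0.0016,-0.0141,0.0051],[-0.042,-0.1885,0.0056,0.0016,-0.0141,0.0051],[-0.042,-0.1885,0.0056,0.0016,-0.0141,0.0051]]])

```text
clock: 17.73
tcp_pos: [0.6442, -0.1572, 0.3284]
orientation: [0.301, 0.077, 0.95, -0.022]
wrist_force: [1.2, -0.8, -2.0]
finger_gap: 0.0284
grip_force: 69.5
```

>>> drive_tool(series=[[[0,0,0,0,0,0],[0,0,0,0,0,0]]])

```text
clock: 17.98
tcp_pos: [0.6448, -0.1564, 0.3298]
orientation: [0.301, 0.077, 0.95, -0.022]
wrist_force: [-0.1, -0.8, -2.9]
finger_gap: 0.0284
grip_force: 69.6
```

Run:
```python
from h import *
p,R=pose();print(CR.T@(p+R@Ht-O),Ro.from_matrix(CR.T@R@HR.T).as_rotvec())
c=rows(*tcpfor(.13,0,.001),8)
```

```text
[0.12910662 0.00068599 0.10014489] [ 0.00101803 -0.00615354 -0.00117015]
8 x [-0.0006, -0.0007, 0.1032, 0.0, -0.0001, -0.0] mm/row 12.4 deg 0.0
```

>>> drive_tool(series=[[[0,-0.0007,0.103,0,0,0],[0,-0.0007,0.103,0,0,0],[0,-0.0007,0.103,0,0,0],[0,-0.0007,0.103,0,0,0],[0,-0.0007,0.103,0,0,0],[0,-0.0007,0.103,0,0,0],[0,-0.0007,0.103,0,0,0],[0,-0.0007,0.103,0,0,0],[0,0,0,0,0,0],[0,0,0,0,0,0]]])

```text
clock: 19.23
tcp_pos: [0.7021, -0.1666, 0.2513]
orientation: [0.303, 0.076, 0.95, -0.023]
wrist_force: [-0.8, -1.2, -2.2]
finger_gap: 0.0285
grip_force: 69.5
```

Run:
```python
from h import *
p,R=pose();print(CR.T@(p+R@Ht-O),Ro.from_matrix(CR.T@R@HR).as_rotvec())
im=shot("wrist","w5.png");b=shot("side","s5.png")
c=np.zeros((576,768,3),np.uint8);c[:]=cv2.resize(im[:,:,::-1],(768,576),interpolation=cv2.INTER_CUBIC)
c[396:,:]=0;c[396:576,:240]=cv2.resize(b[170:230,270:350,::-1],(240,180))
cv2.imwrite("pics/w5c.png",c)
```

```text
[ 0.13180615 -0.00050157  0.00230854] [-9.83884818e-07 -2.03817461e-03 -5.65596085e-04]
```

View pics/w5c.png

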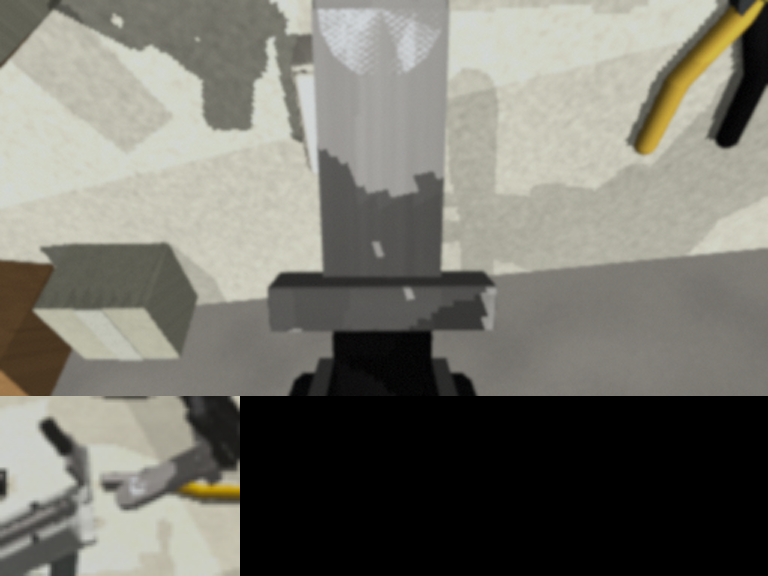

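The gauge is in line with the slot in the side inset, and its crossbar is centred at about column 381 of 768. Starting the insertion, with force checks.

>>> drive_tool(series=[[[0.083,0.001,0.002,0,0,0],[0.083,0.001,0.002,0,0,0],[0.083,0.001,0.002,0,0,0],[0.06,0,0,0,0,0],[0.06,0,0,0,0,0],[0.06,0,0,0,0,0],[0,0,0,0,0,0],[0,0,0,0,0,0]]])

```text
clock: 20.32
tcp_pos: [0.6613, -0.1596, 0.2212]
orientation: [0.303, 0.076, 0.95, -0.023]
wrist_force: [-0.7, -0.3, -2.3]
finger_gap: 0.0285
grip_force: 69.6
```

```bash
cat > st.py <<'E'
from h import *
p,R=pose();s=env.get_state();print(s["clock"],(CR.T@(p+R@Ht-O)).round(4),Ro.from_matrix(CR.T@R@HR).as_rotvec().round(4),"F chute",(CR.T@np.array(s["wrist_force"])).round(1),np.round(s["ft_torque"],2))
E
python3 st.py
```

```text
20.325 [0.0806 0.     0.0013] [-0.0001 -0.0025 -0.0005] F chute [-1.9 -0.4 -1.5] [0.07 0.69 0.03]
```

No contact yet (nose ~9 mm in). Continuing slowly.

>>> drive_tool(series=[[[0.05,0,0,0,0,0],[0.05,0,0,0,0,0],[0.05,0,0,0,0,0],[0,0,0,0,0,0]]])

```text
clock: 20.82
tcp_pos: [0.6457, -0.1569, 0.2096]
orientation: [0.302, 0.076, 0.95, -0.023]
wrist_force: [1.0, 0.7, -2.9]
finger_gap: 0.0285
grip_force: 69.6
```

```bash
python3 st.py
```

```text
20.825 [0.0609 0.0004 0.001 ] [ 0.0003 -0.0005 -0.0009] F chute [-1.   0.9 -2.9] [0.12 0.72 0.  ]
```

>>> drive_tool(series=[[[0.05,0,0,0,0,0],[0.05,0,0,0,0,0],[0.05,0,0,0,0,0],[0.05,0,0,0,0,0],[0.05,0,0,0,0,0],[0,0,0,0,0,0],[0,0,0,0,0,0]]])

```text
clock: 21.7
tcp_pos: [0.6226, -0.1534, 0.1933]
orientation: [0.303, 0.076, 0.95, -0.023]
wrist_force: [-0.4, -0.1, -2.5]
finger_gap: 0.0283
grip_force: 69.6
```

```bash
python3 st.py
```

```text
21.7 [0.0325 0.0002 0.001 ] [-0.0001 -0.0024 -0.0005] F chute [-1.8 -0.2 -1.8] [0.11 0.74 0.03]
```

>>> drive_tool(series=[[[0.05,0,0,0,0,0],[0.05,0,0,0,0,0],[0.05,0,0,0,0,0],[0.05,0,0,0,0,0],[0.025,0,0,0,0,0],[0,0,0,0,0,0],[0,0,0,0,0,0]]])

```text
clock: 22.58
tcp_pos: [0.6009, -0.1498, 0.1777]
orientation: [0.303, 0.076, 0.95, -0.023]
wrist_force: [0.2, -0.1, -3.2]
finger_gap: 0.0284
grip_force: 69.6
```

```bash
python3 st.py
```

```text
22.575 [0.0056 0.0004 0.0008] [-0.0001 -0.0024 -0.0005] F chute [-1.7 -0.  -2.7] [0.15 0.7  0.03]
```

>>> drive_tool(series=[[[0.015,0,0,0,0,0],[0.015,0,0,0,0,0],[0.015,0,0,0,0,0],[0,0,0,0,0,0]]])

```text
clock: 23.08
tcp_pos: [0.5963, -0.149, 0.1743]
orientation: [0.303, 0.076, 0.95, -0.023]
wrist_force: [0.3, 0.1, -2.4]
finger_gap: 0.0283
grip_force: 69.6
```

```bash
python3 st.py
```

```text
23.075 [-0.0003  0.0005  0.0007] [ 0.0001 -0.002  -0.0006] F chute [-1.1  0.1 -2.2] [ 0.15  0.68 -0.08]
```

No contact at the shoulder yet; pushing on in small steps until the force rises.

>>> drive_tool(series=[[[0.01,0,0,0,0,0],[0.01,0,0,0,0,0],[0,0,0,0,0,0]]])

```text
clock: 23.45
tcp_pos: [0.596, -0.149, 0.1746]
orientation: [0.304, 0.076, 0.949, -0.023]
wrist_force: [4.2, 0.3, -0.8]
finger_gap: 0.0284
grip_force: 69.4
```

```bash
python3 st.py
```

```text
23.45 [-0.0003  0.0004  0.001 ] [ 0.0002 -0.0058  0.0002] F chute [ 2.9  1.  -3. ] [ 0.22 -0.27  0.12]
```

>>> drive_tool(series=[[[0.01,0,0,0,0,0],[0.01,0,0,0,0,0],[0,0,0,0,0,0]]])

```text
clock: 23.82
tcp_pos: [0.5956, -0.149, 0.1749]
orientation: [0.306, 0.075, 0.949, -0.023]
wrist_force: [8.7, 0.5, -0.9]
finger_gap: 0.0283
grip_force: 69.3
```

```bash
python3 st.py
```

```text
23.825 [-0.0003  0.0003  0.0013] [ 0.0003 -0.0096  0.0011] F chute [ 6.4  1.8 -5.7] [ 0.23 -0.93  0.19]
```

It has seated: force is rising and travel has stalled at x≈0. Easing off, opening and backing out.

>>> drive_tool(series=[[[-0.015,0,0.003,0,0,0],[0,0,0,0,0,0]]], grip_force=20)

```text
clock: 24.08
tcp_pos: [0.5959, -0.1491, 0.1745]
orientation: [0.305, 0.076, 0.949, -0.023]
wrist_force: [5.1, 0.9, 2.8]
finger_gap: 0.0279
grip_force: 69.9
```

>>> drive_tool(series=[[[0,0,0,0,0,0],[0,0,0,0,0,0],[0,0,0,0,0,0],[0,0,0,0,0,0],[0,0,0,0,0,0],[0,0,-0.1,0,0,0],[0,0,-0.15,0,0,0],[0,0,-0.25,0,0,0],[0,0,-0.3,0,0,0],[0,0,-0.3,0,0,0],[0,0,-0.3,0,0,0],[0.2,0,-0.1,0,0,0],[0.2,0,-0.1,0,0,0],[0,0,0,0,0,0],[0,0,0,0,0,0]]], jaw=0.5)

```text
clock: 25.95
tcp_pos: [0.4462, -0.1254, 0.3022]
orientation: [0.304, 0.076, 0.949, -0.023]
wrist_force: [-0.6, 0.4, 1.1]
finger_gap: 0.0642
grip_force: 0.0
```

```bash
python3 st.py
python3 - <<'E'
from h import *
C=cam("wrist");im=shot("wrist","w6.png")
for n in("gauge_medium","gate","gate_tab"):
    for d in models.silhouettes(n,"wrist"):print(n,round(d["score"],2),np.round(d["location"]),int(d["region"].sum()), np.argwhere(d["region"]).min(0),np.argwhere(d["region"]).max(0))
for nm,x in dict(handle_end=(.094,0,.018),shL=(.007,-.033,.018),shR=(.007,.033,.018),tab=(.007,.072,.054),mouth=(0,0,0)).items():print(nm,proj(C,cf(*x)).round(1))
shot("top","t6.png")
for n in("gauge_narrow","gauge_medium","gauge_wide","die","pliers","stud_pan","switch_box"):
    print(n,[(round(d["score"],2),np.round(d["location"]).tolist()) for d in models.silhouettes(n,"top")])
E
```

```text
25.95 [-0.0513  0.0004  0.1925] [-0.0008 -0.0038 -0.0003] F chute [0.1 0.3 1.3] [ 0.07  0.46 -0.03]
gauge_medium 0.63 [253. 192.] 3712 [ 93 224] [258 285]
gate 0.77 [329. 188.] 1042 [179 298] [210 351]
handle_end [[255.5 258.9]]
shL [[224.7 187.7]]
shR [[285.8 187.4]]
tab [[329.6 198.1]]
mouth [[255.2 177. ]]
gauge_narrow [(0.88, [121.0, 208.0]), (0.67, [362.0, 234.0])]
gauge_medium [(0.69, [295.0, 150.0])]
gauge_wide [(0.97, [209.0, 210.0])]
die [(0.5, [242.0, 154.0])]
pliers [(0.61, [218.0, 102.0]), (0.34, [122.0, 210.0]), (0.28, [380.0, 142.0]), (0.23, [305.0, 106.0])]
stud_pan [(0.83, [131.0, 110.0])]
switch_box [(0.62, [306.0, 110.0])]
```

The gauge silhouette (columns 224–285, bottom row 258) matches the predicted seated pose within 1 px. The gate silhouette (tab column 329) matches an opening of about 72 mm, and the bystanders checked are where they were. Handing in.

```bash
python3 -c "
from h import *
print(order.hand_in())"
```

```text
the job is handed in; nothing more can be done
None
```

The gate is open about 72 mm and the 36 mm gauge is seated in the left-hand chute with its crossbar against the mouth, released and handed in at about 26 s; the hand-in gave no verdict.

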